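# Load a keyed culture dish into a viewing station

### The arm

A 6-joint arm with a two-finger parallel gripper is mounted at the origin on the work surface. World frame = base frame: x ahead of the robot, y to its left, z up, the work surface at z = 0. Lengths are in m, angles in rad, forces in N, time in s.
With the tool pointing down it reaches from about 0.375 to 0.975 m from the base axis. Payload 3.8 kg.
Tool frame: the origin (TCP) lies on the front face of the gripper's body, between the roots of the fingers; the fingertips stand 73 mm ahead of it and the grasp point (between the pads) lies 54 mm ahead of it; z points along the fingers, y is the direction in which the jaws open and shut (so a half turn about z gives the same grasp; the last joint's range is limited). The gripper opens to 85 mm and grips with 20 to 120 N. Pads are 22 mm wide; open, the fingers measure 114 mm over their backs; the gripper's body (76 mm by 85 mm) begins 54 mm behind the grasp point. The pads swing forward as they close: fully open they stand 13 mm farther back than shut.
Start: joints at [-1.351, 0.264, 1.604, -0, 1.274, -0.037], TCP at [0.171, -0.653, 0.304] pointing down, gripper open.
Joint ranges: [-2.63, 2.63], [-0.94, 2.18], [0.31, 2.57], [-1.31, 4.45], [0, 2.66], [-2.55, 2.55]. Speed limits (rad/s): [2.57, 2.57, 3.14, 3.14, 3.14, 3.14].

### API

Orientations are given as [roll, pitch, yaw] about the fixed x, y, z axes, in that order (R = Rz(yaw) Ry(pitch) Rx(roll)).
In Python, from plant import env, grab_frame, camera_model, job gives the robot as it stands.
- The arm moves only by the tool drive_tool, never from a script. Its argument "targets" is a list of rows, each a list of 5 numbers: the shift along the tool's x, y, z scaled (see below), then the turn about the tool's z scaled (see below), then the opening, from -1 (shut) to 1 (fully open). A call has 1 to 5 rows; each row shifts and turns the pose as measured when the row begins, along the tool's axes as they then stand; what a row does not reach is not made up. The controller multiplies each number of a shift by 0.03 m and each number of a turn by 0.12 rad. A row lasts 1/10 s, in which the tool goes at most 50 mm and 8.59 degrees, less where a joint would pass 70% of its speed; a pose out of reach is approached as far as the arm can. A call with a number of a shift or a turn outside -1 to 1 is refused whole. A call with a gripper value outside its range is refused whole. The fingers move at their own pace and stop on an object; "newtons" is the grip in N (left out, the last holds). Time passes only in rows, so rows that do not move let the fingers close. It gives the time, the measured TCP pose, the force and the opening at its end, in the units of the state.
- env.read_state(): the state, without advancing time (a new reading comes with each control period).
- grab_frame(name): name is "scene" or "top" or "wrist"; returns (picture, depth): 400x640x3 uint8, red, green, blue; 400x640 float32, m along the optical axis (not along the pixel's ray), 0 where there is no reading.
- camera_model(name): a dict with "K" (3x3 intrinsics, pixels), "rvec" (rotation vector, rad) and "tvec" (3), from world to camera coordinates, as OpenCV has them. Camera axes: x right, y down, z forward; pixel columns grow to the right and rows downward; lengths in m; the calibration is good to about 2 mm. A picture is of the moment at which its call begins: read the wrist's pose just before it. camera_model takes no time and is no camera call; for the wrist camera it gives the pose at the moment of the call.
- job.job_done(): hands the job in, once; it reports no verdict.
The state is a dict: "t": time; "joints": joint angles; "qd": joint speeds; "tau": joint torques, N m; "tcp_pos": TCP position; "orientation": TCP orientation; "contact_force": force on the tool from outside, world axes, zero at the start; "wrist_torque": the same for the moment, N m; "gripper_width": finger opening in m.
Only numpy, scipy, OpenCV 4.12 (cv2) and the standard library are available. Lean on these libraries where they do the work, as an engineer would, in place of code of your own. Each camera call takes 0.05 s, during which the arm holds its last target. There are 200 camera calls.

### The job

Swing the red latch out of the mouth of the white viewing station. Set the blue-ribbed culture dish down in the round well of the aluminium carrier, turned so that its lug drops into the gap in the well's wall and it sits flat. Then slide the carrier by its handle between the guide rails and under the lens, fully home against the end stop, and swing the latch shut again behind it. Keep the dish upright all the while, and leave the green-ribbed dish and everything else on the bench where it stands.

Things in the scene. Friction and masses are not known exactly. Their poses are not given: they have to be found in the camera images.
- viewer: Fixed white viewing station. Origin on the bench under the middle of its lens; x is the direction in which the carrier is pushed in, z up. Over x -50 to +50 mm a roof with a clear lens bridges the channel: underside 50 mm above the bench, lens ring up to 70 mm, side walls at y +-58 mm. The end stop's face is at x = +41 mm; behind it stands a lamp box 85 mm high.
- home (a point): Where the carrier's well centre (point well) is when the carrier is fully home against the stop (within 1 mm): on the station's centre line, 8 mm above the bench, under the lens. Same axes as the station.
- mouth (a point): Middle of the station's mouth, 148 mm before home, 8 mm above the bench; station's axes. Two aluminium guide rails 14 mm high leave a channel 82 mm wide (y -41 to +41) from x -105 to +41 mm of the station; from x -148 to -105 they flare outward to a mouth about 100 mm wide.
- latch (a joint): Red swing latch at the mouth, vertical hinge, rad. 0 = shut: arm along the station's +y, across part of the mouth, behind the carrier's tail. It grows as the arm swings out of the mouth, towards the station's -x; at 1.57 the arm points along -x and is clear of the carrier's way; stop at 1.9. Light friction (0.04 N m): it stays where it is left.
- latch_pivot (a point): On the latch's hinge axis, 40 mm above the bench, at x -160, y -66 mm of the station; same axes as the station. The latch's arm is 12 mm wide, 56 mm long, its top 17 mm above the bench.
- latch_post (a point): The upright red post of the latch, 12 mm in diameter, 48 mm from the hinge axis, its top 64 mm above the bench; this point is on the post's axis, 40 mm above the bench. Push the post with the finger tips or pinch it. Its y axis points from the pivot to the post.
- well (a point): Centre of the floor of the round well on the loose carrier, 8 mm above the bench. x points to the carrier's front, z up. The well's black wall is 8 mm high, inside radius 30.5 mm, 4 mm thick, with one gap 15 mm wide on its +x side, marked blue, for the dish's lug (12 mm high, 10 mm wide).
- carrier_handle (a point): The carrier's upright black handle with a yellow top, on its centre line 115 mm behind the well's centre: 24 mm along the carrier's x, 16 mm across, from 8 to 66 mm above the bench. This point is on its axis, 46 mm above the bench. Carrier's axes.
- dish_center (a point): Blue-ribbed culture dish, upright on the bench, 60 to 130 g: a disc 56 mm wide and 18 mm high, with a grip rib on top 44 mm long (along its x), 12 mm wide, 18 to 36 mm above the underside; a white mark on the rib's top is at the lug's end. This point is on the axis, 18 mm above the underside (foot of the rib); x points to the lug.
- green_dish_center (a point): Another dish of the same size with a green rib and no lug; to be left alone. Point on its axis, 18 mm above the bench.
- tip_box: Blue box with clear lid, 120 x 85 x 70 mm; origin under its middle. Leave alone.
- marker: Black marker pen 120 mm long, 13 mm thick, lying on the bench; origin under its middle. Leave alone.
- spatula: Thin steel spatula 180 mm long lying on the bench; origin under the middle of its handle. Leave alone.
- dish: The blue-ribbed dish; origin at the middle of its underside, x towards its blue lug, a block 10 mm wide and 12 mm high at the foot of its side that reaches 38 mm from the axis.
- carrier: Loose aluminium carrier that slides on the bench; origin on its underside below the well's centre, x towards its front. Plate 185 mm long (x -145 to +40 mm), 76 mm wide, 8 mm thick; 0.25 to 0.5 kg.

How it is judged:
On the way, in this order (a step that is already met when the one before it is completed fails the run):
1. the blue-ribbed dish is let go, seated flat in the carrier's well with its lug in the gap (horizontal distance between dish and well below 0.006 m and z of dish in the frame of well between -0.003 and 0.0025 m and angle between the x axis of dish and the x axis of carrier, either way round below 0.15 rad and angle between dish's own z axis and vertical below 0.06 rad and contact force between the fingers and dish below 0.1 N), for 0.2 s.
2. the carrier is fully home under the lens with the dish in it (horizontal distance between well and home below 0.006 m and horizontal distance between dish and well below 0.006 m), for 0.2 s.
3. the latch is shut behind the carrier (value of joint latch below 0.15 rad), for 0.2 s.
At the end, for the whole second after the job is handed in: The dish lies flat in the well (centre within 6 mm, lug in the gap: turned within 0.15 rad, not raised by more than 2.5 mm, tilt under 0.06 rad), the carrier is home (well within 6 mm of home, in line within 0.08 rad, flat on the bench), the latch is shut (under 0.15 rad), and all is at rest (all of step 2 and z of dish in the frame of well between -0.003 and 0.0025 m and angle between the x axis of dish and the x axis of carrier, either way round below 0.15 rad and angle between dish's own z axis and vertical below 0.06 rad and angle between the x axis of carrier and the x axis of viewer, either way round below 0.08 rad and angle between carrier's own z axis and vertical below 0.05 rad and value of joint latch below 0.15 rad and linear speed of each of carrier, dish below 0.02 m/s); the robot touches nothing.
It fails at once if the blue-ribbed dish is tipped (over 0.4 rad) (angle between dish's own z axis and vertical above 0.4 rad).
It fails at once if the green-ribbed dish is moved by more than 20 mm (distance of green_dish_center from where it was at the start of the episode above 0.02 m).
It fails at once if another thing on the bench is moved by more than 30 mm (distance of any of tip_box, marker, spatula from where it was at the start of the episode above 0.03 m).
It also fails if it takes over 69 s, if anything falls off the work surface, if the arm or the gripper's body presses on something with over 40 N, if the wrist force passes 120 N, or if a joint passes its speed limit or range.

## Working session

There is one attempt and no reset: what is moved stays moved. The work goes in short steps, Python scripts to look and compute and a tool call to move; the robot and the scene stay as the last step left them, time stands still between calls to the robot, and variables do not carry over. Pictures are saved under pics/ and viewed, about 8 in all and at most 12, crops included, and the job is handed in when it is done.

Besides the shell and the picture viewer there is one more tool, called as name(argument=value, ...), one argument or row to a line, values as JSON. drive_tool: Moves the arm, as the interface text tells. Its arguments: {"type":"object","properties":{"targets":{"type":"array"},"newtons":{"type":"number"}},"required":["targets"]}

```bash
ls; mkdir -p pics; cat > h.py <<'E'
import numpy as np, cv2
from plant import env, grab_frame, camera_model, job
def cam(n):
    m=camera_model(n); R=cv2.Rodrigues(np.array(m["rvec"],float))[0]
    return np.array(m["K"],float),R,np.array(m["tvec"],float).ravel()
def ray(c,uv,z):
    K,R,t=c; uv=np.atleast_2d(uv).astype(float)
    d=np.c_[uv,np.ones(len(uv))]@np.linalg.inv(K).T@R; o=-R.T@t
    return o+d*((z-o[2])/d[:,2])[:,None]
def cloud(c,dep):
    K,R,t=c; v,u=np.indices(dep.shape)
    p=np.stack([(u-K[0,2])/K[0,0]*dep,(v-K[1,2])/K[1,1]*dep,dep],-1)
    return (p-t)@R
E
python3 - <<'E'
from h import *
s=env.read_state(); print(s)
for n in("scene","top","wrist"):
    c=cam(n); im,d=grab_frame(n); np.savez(f"{n}0.npz",im=im,d=d,K=c[0],R=c[1],t=c[2]); cv2.imwrite(f"pics/{n}0.png",im[...,::-1]); print(n,-c[1].T@c[2], c[1][2],c[0][0,0])
E
```

```text
pics
{'t': 0.0, 'joints': array([-1.35094287e+00,  2.64793767e-01,  1.60537765e+00, -8.77232948e-06,
        1.27372350e+00, -3.69099247e-02]), 'qd': array([ 0.0012432 ,  0.00078497, -0.00051445,  0.00179097, -0.00061694,
       -0.00042533]), 'tau': array([ 1.55383568e-04, -5.15110230e+01, -3.67316866e+01, -2.90511280e-04,
        1.29021736e-02, -1.50772757e-05]), 'tcp_pos': array([ 0.17128122, -0.65231278,  0.30253252]), 'orientation': array([-3.13929165e+00, -7.65805198e-05,  2.56765875e-01]), 'contact_force': array([-1.27643586,  0.005009  , -0.11792794]), 'wrist_torque': array([-0.01199417,  0.01469998, -0.02307669]), 'gripper_width': 0.08536278547710768}
scene [ 1.33306153 -0.64055762  0.86383739] [-0.56609502  0.52134876 -0.63853888] 517.4291299307444
top [0.47741385 0.00216452 1.12430409] [ 0.11941881 -0.00761039 -0.9928148 ] 392.8873612431808
wrist [ 0.24132109 -0.63398287  0.37164012] [-0.27489838 -0.07080752 -0.95886244] 297.5045877639976
```

View pics/top0.png

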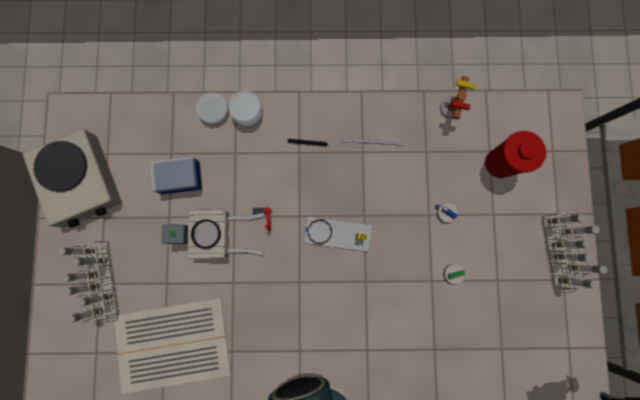

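View pics/scene0.png

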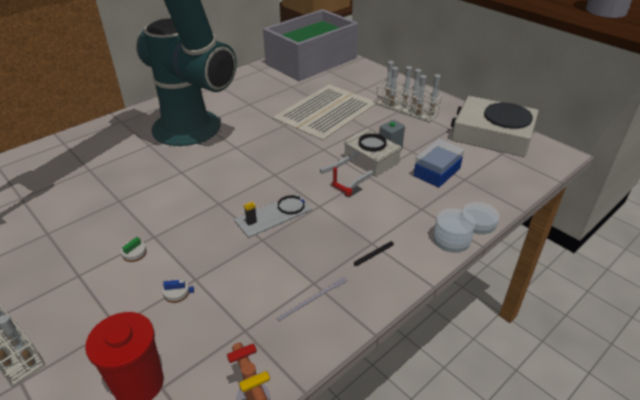

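The top view shows the blue dish at (447,213), the green dish at (455,274), the carrier's well at (320,232) with its handle at (361,237), the latch post near (268,212–228), and the lens at (205,234). The station's push direction runs to the image's left.

```bash
python3 - <<'E'
from h import *
def load(n):
    f=np.load(n+"0.npz"); return f["im"],f["d"],(f["K"],f["R"],f["t"])
im,d,c=load("top"); hsv=cv2.cvtColor(im,cv2.COLOR_RGB2HSV)
P=cloud(c,d)
def blob(name,lo,hi,box,z):
    m=cv2.inRange(hsv,lo,hi); k=np.zeros_like(m); x0,y0,x1,y1=box; k[y0:y1,x0:x1]=1; m=m*k
    v,u=np.nonzero(m)
    if len(u)==0: print(name,"none"); return
    w=ray(c,np.c_[u,v],z)[:,:2]; cen=w.mean(0); ev,E=np.linalg.eigh(np.cov(w.T)) if len(u)>2 else (0,np.eye(2))
    print(name,len(u),cen.round(4),"dir",E[:,1].round(3),"ext",np.ptp((w-cen)@E,axis=0).round(3),"px",u.mean().round(1),v.mean().round(1),"z",np.median(P[v,u,2]).round(3))
blob("bluerib",(100,120,60),(130,255,255),(428,195,468,230),.036)
blob("greenrib",(40,80,40),(85,255,255),(435,260,475,290),.036)
blob("yellow",(20,120,120),(35,255,255),(345,225,375,250),.066)
blob("red",(0,120,60),(8,255,255),(250,195,285,240),.03)
blob("ringwell",(0,0,0),(180,255,90),(302,215,338,250),.016)
blob("ringlens",(0,0,0),(180,255,70),(188,215,224,252),.070)
blob("station",(0,0,150),(180,60,255),(185,205,229,262),.06)
blob("dishwhite",(0,0,190),(180,60,255),(430,195,465,230),.018)
b=im[195:262,170:380]; e=im[195:235,425:470]
cv2.imwrite("pics/cr.png",np.vstack([cv2.resize(b[...,::-1],(798,255),interpolation=cv2.INTER_CUBIC),cv2.copyMakeBorder(cv2.resize(e[...,::-1],(360,320),interpolation=cv2.INTER_CUBIC),0,0,0,438,0)]))
E
```

```text
bluerib 51 [ 0.5784 -0.3712] dir [0.479 0.878] ext [0.012 0.06 ] px 449.0 212.3 z 0.036
greenrib 66 [ 0.4085 -0.3836] dir [-0.224  0.975] ext [0.011 0.044] px 456.4 274.1 z 0.036
yellow 22 [ 0.5146 -0.1195] dir [-0.159  0.987] ext [0.015 0.02 ] px 360.5 235.6 z 0.067
red 112 [0.568  0.1344] dir [-0.997 -0.071] ext [0.017 0.062] px 267.7 217.5 z 0.018
ringwell 97 [ 0.5293 -0.0124] dir [-0.999  0.041] ext [0.065 0.073] px 320.3 231.3 z 0.016
ringlens 206 [0.5218 0.2971] dir [0.283 0.959] ext [0.076 0.078] px 204.8 234.0 z 0.069
station 41 [0.5267 0.2724] dir [-0.991 -0.134] ext [0.089 0.119] px 215.0 232.3 z 0.06
dishwhite none
```

View pics/cr.png

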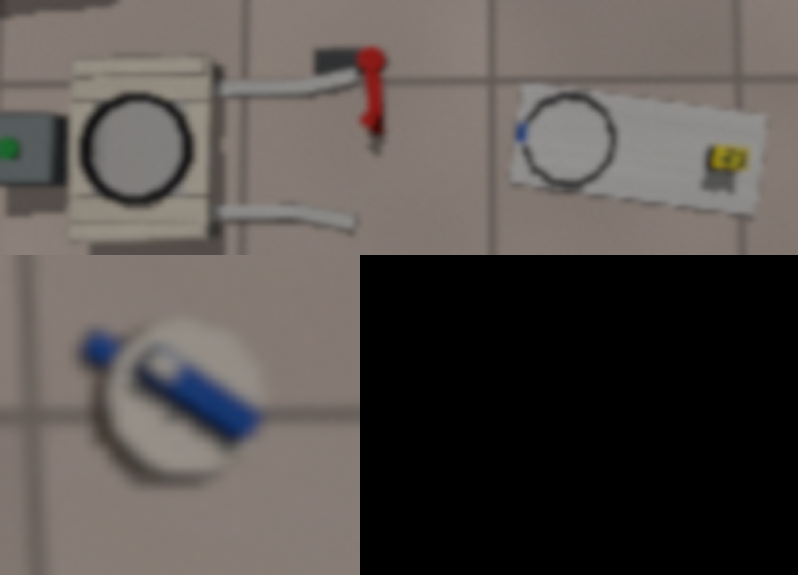

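The crop shows the well's gap facing the station (image left) and the dish's lug pointing up-left. The latch is shut, with its arm running down from the hub. Next I'll get a closer look over the dish.

```bash
cat >> h.py <<'E'
def plan(x,y,z,yaw=None,n=None,s=None):
    "rows (tool units) to TCP x,y,z,yaw"
    s=s or env.read_state(); p=np.array(s["tcp_pos"]); a=s["orientation"][2]; yaw=a if yaw is None else yaw
    da=(yaw-a+np.pi)%(2*np.pi)-np.pi; D=np.array([x,y,z])-p
    n=n or int(max(np.ceil(np.linalg.norm(D)/.029),np.ceil(abs(da)/.115),1))
    print("at",p.round(4),"yaw",round(a,3),"ori",np.round(s["orientation"][:2],3),"D",D.round(4),"da",round(da,3),"n",n)
    for i in range(n):
        q=a+da*i/n; d=D/n
        print([round(v,2) for v in ((d[0]*np.cos(q)+d[1]*np.sin(q))/.03,(d[0]*np.sin(q)-d[1]*np.cos(q))/.03,-d[2]/.03,-da/n/.12)],end=" ")
    print()
E
python3 -c "
from h import *
plan(.56,-.39,.25,1.09)"
```

```text
at [ 0.1713 -0.6524  0.3029] yaw 0.257 ori [-3.14 -0.  ] D [ 0.3887  0.2624 -0.0529] da 0.833 n 17
[np.float64(0.87), np.float64(-0.3), np.float64(0.1), np.float64(-0.41)] [np.float64(0.88), np.float64(-0.26), np.float64(0.1), np.float64(-0.41)] [np.float64(0.89), np.float64(-0.22), np.float64(0.1), np.float64(-0.41)] [np.float64(0.9), np.float64(-0.17), np.float64(0.1), np.float64(-0.41)] [np.float64(0.91), np.float64(-0.13), np.float64(0.1), np.float64(-0.41)] [np.float64(0.92), np.float64(-0.08), np.float64(0.1), np.float64(-0.41)] [np.float64(0.92), np.float64(-0.04), np.float64(0.1), np.float64(-0.41)] [np.float64(0.92), np.float64(0.01), np.float64(0.1), np.float64(-0.41)] [np.float64(0.92), np.float64(0.05), np.float64(0.1), np.float64(-0.41)] [np.float64(0.91), np.float64(0.1), np.float64(0.1), np.float64(-0.41)] [np.float64(0.91), np.float64(0.14), np.float64(0.1), np.float64(-0.41)] [np.float64(0.9), np.float64(0.18), np.float64(0.1), np.float64(-0.41)] [np.float64(0.89), np.float64(0.23), np.float64(0.1), np.float64(-0.41)] [np.float64(0.88), np.float64(0.27), np.float64(0.1), np.float64(-0.41)] [np.float64(0.86), np.float64(0.31), np.float64(0.1), np.float64(-0.41)] [np.float64(0.85), np.float64(0.36), np.float64(0.1), np.float64(-0.41)] [np.float64(0.83), np.float64(0.4), np.float64(0.1), np.float64(-0.41)]
```

drive_tool(
  targets=[
    [0.87, -0.3, 0.1, -0.41, 1],
    [0.88, -0.26, 0.1, -0.41, 1],
    [0.89, -0.22, 0.1, -0.41, 1],
    [0.9, -0.17, 0.1, -0.41, 1],
    [0.91, -0.13, 0.1, -0.41, 1],
  ],
)

```text
t: 0.65
tcp_pos: [0.2849, -0.5744, 0.2851]
orientation: [-3.137, 0.001, 0.505]
contact_force: [0.3, -0.9, 0.2]
gripper_width: 0.0858
```

drive_tool(
  targets=[
    [0.92, -0.08, 0.1, -0.41, 1],
    [0.92, -0.04, 0.1, -0.41, 1],
    [0.92, 0.01, 0.1, -0.41, 1],
    [0.92, 0.05, 0.1, -0.41, 1],
    [0.91, 0.1, 0.1, -0.41, 1],
  ],
)

```text
t: 1.15
tcp_pos: [0.4025, -0.4919, 0.2673]
orientation: [-3.134, -0.001, 0.761]
contact_force: [1.0, 0.6, -0.0]
gripper_width: 0.0855
```

drive_tool(
  targets=[
    [0.91, 0.14, 0.1, -0.41, 1],
    [0.9, 0.18, 0.1, -0.41, 1],
    [0.89, 0.23, 0.1, -0.41, 1],
    [0.88, 0.27, 0.1, -0.41, 1],
    [0.86, 0.31, 0.1, -0.41, 1],
  ],
)

```text
t: 1.65
tcp_pos: [0.5186, -0.4076, 0.2494]
orientation: [-3.131, -0.004, 1.018]
contact_force: [0.1, -0.8, -0.1]
gripper_width: 0.0856
```

drive_tool(
  targets=[
    [0.85, 0.36, 0.1, -0.41, 1],
    [0.83, 0.4, 0.1, -0.41, 1],
    [0, 0, 0, 0, 1],
  ],
)

```text
t: 1.95
tcp_pos: [0.5671, -0.371, 0.241]
orientation: [-3.129, -0.007, 1.125]
contact_force: [-0.2, -0.6, -0.8]
gripper_width: 0.0854
```

```bash
python3 - <<'E'
from h import *
s=env.read_state(); c=cam("wrist"); im,d=grab_frame("wrist"); cv2.imwrite("pics/w1.png",im[...,::-1])
hsv=cv2.cvtColor(im,cv2.COLOR_RGB2HSV); P=cloud(c,d)
m=cv2.inRange(hsv,(100,110,40),(130,255,255)); n,l,st,ce=cv2.connectedComponentsWithStats(m)
for i in range(1,n):
    if st[i,4]<30: continue
    v,u=np.nonzero(l==i); z=np.median(P[v,u,2]); print(st[i],ce[i].round(1),"z",z.round(4),"P",np.median(P[v,u],0).round(4))
# disc top: points at z~.018 near
q=P.reshape(-1,3); r=np.linalg.norm(q[:,:2]-[.578,-.371],axis=1)
dt=q[(abs(q[:,2]-.018)<.004)&(r<.05)]; rb=q[(abs(q[:,2]-.036)<.004)&(r<.05)]
for nm,w in(("disc",dt),("rib",rb)):
    w2=w[:,:2].astype(np.float32); (cx,cy),rad=cv2.minEnclosingCircle(w2); print(nm,len(w),"circ",cx,cy,rad,"mean",w.mean(0).round(4), cv2.minAreaRect(w2))
E
```

```text
[334 150  11  12 101] [338.8 155.1] z 0.0108 P [ 0.5967 -0.3464  0.0108]
[325 168  19  47 452] [333.2 194.3] z 0.0347 P [ 0.5762 -0.3755  0.0347]
disc 1679 circ 0.5786965489387512 -0.3733484745025635 0.027887243777513504 mean [ 0.5794 -0.3716  0.0169] ((0.5787389278411865, -0.3733557462692261), (0.05419056862592697, 0.05489015579223633), 63.97774124145508)
rib 563 circ 0.5789409279823303 -0.3737216591835022 0.022394519299268723 mean [ 0.5791 -0.3727  0.0349] ((0.5787132382392883, -0.3735596239566803), (0.044184863567352295, 0.012041592970490456), 55.080482482910156)
```

View pics/w1.png

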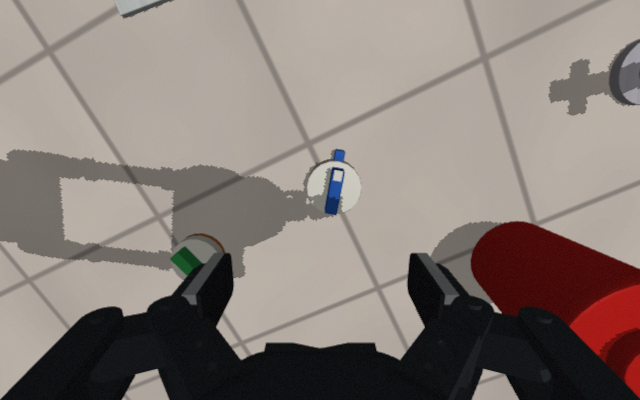

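The wrist view shows the dish at (334,190), with the lug up at (339,155). The green dish is beside the left finger, but clear of the grasp.

```bash
python3 -c "
from h import *
plan(.5787,-.3736,.16,.965)"
```

```text
at [ 0.566  -0.372   0.2411] yaw 1.123 ori [-3.128 -0.006] D [ 0.0127 -0.0016 -0.0811] da -0.158 n 3
[np.float64(0.04), np.float64(0.14), np.float64(0.9), np.float64(0.44)] [np.float64(0.05), np.float64(0.13), np.float64(0.9), np.float64(0.44)] [np.float64(0.06), np.float64(0.13), np.float64(0.9), np.float64(0.44)]
```

drive_tool(
  targets=[
    [0.04, 0.14, 0.9, 0.44, 0.2],
    [0.05, 0.13, 0.9, 0.44, 0.2],
    [0.06, 0.13, 0.9, 0.44, 0.2],
    [0, 0, 0, 0, 0.2],
  ],
  newtons=40,
)

```text
t: 2.4
tcp_pos: [0.5765, -0.3756, 0.1594]
orientation: [-3.13, -0.001, 0.956]
contact_force: [-0.2, 0.3, -0.4]
gripper_width: 0.0509
```

```bash
python3 -c "
from h import *
plan(.5787,-.3736,.096,.965,3)"
```

```text
at [ 0.5765 -0.3756  0.1594] yaw 0.956 ori [-3.13e+00 -1.00e-03] D [ 0.0022  0.002  -0.0634] da 0.009 n 3
[np.float64(0.03), np.float64(0.01), np.float64(0.7), np.float64(-0.02)] [np.float64(0.03), np.float64(0.01), np.float64(0.7), np.float64(-0.02)] [np.float64(0.03), np.float64(0.01), np.float64(0.7), np.float64(-0.02)]
```

drive_tool(
  targets=[
    [0.03, 0.01, 0.7, -0.02, 0.2],
    [0.03, 0.01, 0.7, -0.02, 0.2],
    [0.03, 0.01, 0.7, -0.02, 0],
    [0, 0, 0, 0, -0.4],
    [0, 0, 0, 0, -1],
  ],
)

```text
t: 2.9
tcp_pos: [0.5769, -0.3788, 0.1014]
orientation: [-3.135, 0.001, 0.964]
contact_force: [-1.5, 0.4, 1.4]
gripper_width: 0.0142
```

drive_tool(
  targets=[
    [0, 0, 0, 0, -1],
    [0, 0, 0, 0, -1],
    [0, 0, 0, 0, -1],
    [0, 0, 0, 0, -1],
  ],
)

```text
t: 3.3
tcp_pos: [0.5784, -0.381, 0.1072]
orientation: [3.141, 0.001, 0.964]
contact_force: [0.7, 0.3, -1.0]
gripper_width: 0.0103
```

```bash
python3 - <<'E'
from h import *
s=env.read_state(); print(s["tcp_pos"],s["orientation"],s["contact_force"],s["gripper_width"]); c=cam("wrist"); im,d=grab_frame("wrist"); P=cloud(c,d)
cv2.imwrite("pics/w2.png",im[...,::-1])
q=P.reshape(-1,3); r=np.linalg.norm(q[:,:2]-[.578,-.373],axis=1)
for z0 in(.018,.036):
    w=q[(abs(q[:,2]-z0)<.004)&(r<.04)]; print(z0,len(w),w.mean(0).round(4),cv2.minAreaRect(w[:,:2].astype(np.float32)),cv2.minEnclosingCircle(w[:,:2].astype(np.float32)))
E
```

```text
[ 0.57835344 -0.38100372  0.10717128] [3.14130312e+00 9.34161463e-04 9.63954005e-01] [ 0.73058218  0.32239048 -0.99453716] 0.010292525688385777
0.018 1178 [ 0.5913 -0.3593  0.0194] ((0.5890696048736572, -0.36672353744506836), (0.05094310641288757, 0.054293740540742874), 53.25669860839844) ((0.585800290107727, -0.37141212821006775), 0.031459104269742966)
0.036 375 [ 0.5867 -0.3698  0.0384] ((0.5830133557319641, -0.3767775893211365), (0.043105531483888626, 0.028801903128623962), 85.82118225097656) ((0.5815058946609497, -0.3766675293445587), 0.022646000608801842)
```

View pics/w2.png

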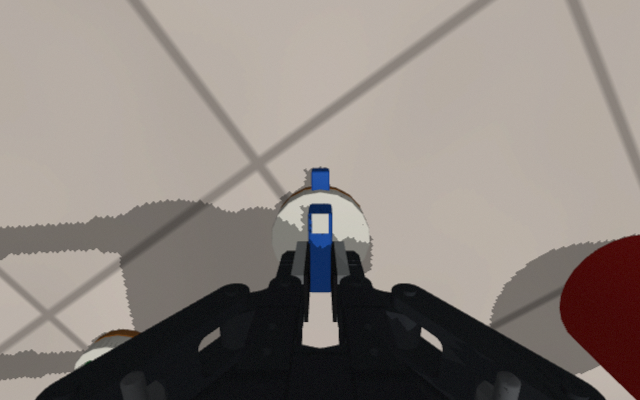

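The picture shows the rib at (320,250) clamped between the pads, a little behind the dish's centre. I'll lift it and check it in the hand.

drive_tool(
  targets=[
    [0, 0, -0.5, 0, -1],
    [0, 0, -0.9, 0, -1],
    [0, 0, -0.9, 0, -1],
    [0, 0, 0, 0, -1],
  ],
  newtons=60,
)

```text
t: 3.75
tcp_pos: [0.5783, -0.3805, 0.1803]
orientation: [-3.141, 0.001, 0.965]
contact_force: [0.4, -0.9, -0.4]
gripper_width: 0.0094
```

```bash
python3 - <<'E'
from h import *
s=env.read_state(); print(s["tcp_pos"],s["orientation"],s["contact_force"],s["gripper_width"]); c=cam("wrist"); im,d=grab_frame("wrist"); P=cloud(c,d)
cv2.imwrite("pics/w3.png",im[...,::-1])
# disc top in tool frame via largest plane of white pixels
R=cv2.Rodrigues(np.zeros(3))[0]
from scipy.spatial.transform import Rotation as Ro
Rt=Ro.from_euler("xyz",s["orientation"]).as_matrix(); T=(P-s["tcp_pos"])@Rt
hsv=cv2.cvtColor(im,cv2.COLOR_RGB2HSV)
m=(hsv[...,1]<40)&(hsv[...,2]>130)&(T[...,2]>.06)&(T[...,2]<.115)&(abs(T[...,0])<.05)&(abs(T[...,1])<.05)
w=T[m]; print("white",len(w),w.mean(0),np.percentile(w[:,2],[5,50,95]))
A=np.c_[w[:,:2],np.ones(len(w))]; print("plane",np.linalg.lstsq(A,w[:,2],rcond=None)[0])
b=cv2.inRange(hsv,(100,110,40),(130,255,255))>0
n,l,st,ce=cv2.connectedComponentsWithStats(b.astype(np.uint8))
for i in range(1,n):
    if st[i,4]>30: print(st[i],np.median(T[l==i],0).round(4))
ww=w[:,:2].astype(np.float32); print(cv2.minEnclosingCircle(ww))
E
```

```text
[ 0.57833952 -0.38049997  0.18026186] [-3.14058221e+00  9.30255764e-04  9.64554135e-01] [ 0.40159907 -0.86605927 -0.4150976 ] 0.009397814772205328
white 3031 [0.01809949 0.00371726 0.08255748] [0.0658193  0.08450395 0.08575021]
plane [-0.08884296  0.02062074  0.08408884]
[312 169  17  22 355] [0.0386 0.0001 0.0908]
[ 308  205   25   87 1480] [0.0058 0.0001 0.0667]
((0.012256859801709652, 0.0015734190819784999), 0.030892468988895416)
```

```bash
python3 -c "
from h import *
plan(.515,-.10,.26,1.44)"
```

```text
at [ 0.5775 -0.3799  0.1782] yaw 0.965 ori [-3.138e+00  1.000e-03] D [-0.0625  0.2799  0.0818] da 0.475 n 11
[np.float64(0.59), np.float64(-0.64), np.float64(-0.25), np.float64(-0.36)] [np.float64(0.62), np.float64(-0.61), np.float64(-0.25), np.float64(-0.36)] [np.float64(0.64), np.float64(-0.59), np.float64(-0.25), np.float64(-0.36)] [np.float64(0.67), np.float64(-0.56), np.float64(-0.25), np.float64(-0.36)] [np.float64(0.69), np.float64(-0.53), np.float64(-0.25), np.float64(-0.36)] [np.float64(0.71), np.float64(-0.5), np.float64(-0.25), np.float64(-0.36)] [np.float64(0.73), np.float64(-0.47), np.float64(-0.25), np.float64(-0.36)] [np.float64(0.75), np.float64(-0.43), np.float64(-0.25), np.float64(-0.36)] [np.float64(0.77), np.float64(-0.4), np.float64(-0.25), np.float64(-0.36)] [np.float64(0.79), np.float64(-0.37), np.float64(-0.25), np.float64(-0.36)] [np.float64(0.8), np.float64(-0.33), np.float64(-0.25), np.float64(-0.36)]
```

drive_tool(
  targets=[
    [0.3, -0.3, -0.6, -0.2, -1],
    [0.6, -0.6, -0.6, -0.36, -1],
    [0.64, -0.59, -0.4, -0.36, -1],
    [0.67, -0.56, -0.25, -0.36, -1],
    [0.69, -0.53, -0.25, -0.36, -1],
  ],
)

```text
t: 4.3
tcp_pos: [0.5508, -0.2637, 0.2369]
orientation: [-3.128, -0.001, 1.164]
contact_force: [1.5, -0.5, -2.1]
gripper_width: 0.0094
```

drive_tool(
  targets=[
    [0.71, -0.5, -0.2, -0.36, -1],
    [0.73, -0.47, -0.1, -0.36, -1],
    [0.75, -0.43, -0.1, -0.36, -1],
    [0.77, -0.4, -0.1, -0.36, -1],
    [0.79, -0.37, 0, -0.36, -1],
  ],
)

```text
t: 4.8
tcp_pos: [0.5199, -0.1302, 0.2493]
orientation: [-3.122, -0.005, 1.389]
contact_force: [0.7, 0.7, -0.8]
gripper_width: 0.0091
```

drive_tool(
  targets=[
    [0.6, -0.3, 0, -0.36, -1],
    [0.3, -0.2, 0, -0.2, -1],
    [0, 0, 0, 0, -1],
  ],
)

```text
t: 5.1
tcp_pos: [0.5062, -0.0967, 0.2466]
orientation: [-3.116, -0.008, 1.463]
contact_force: [0.3, -0.8, -1.1]
gripper_width: 0.0096
```

```bash
python3 - <<'E'
from h import *
s=env.read_state(); print(s["tcp_pos"],s["orientation"],s["gripper_width"]); c=cam("wrist"); im,d=grab_frame("wrist"); cv2.imwrite("pics/w4.png",im[...,::-1])
np.savez("w4.npz",im=im,d=d,K=c[0],R=c[1],t=c[2],p=s["tcp_pos"],o=s["orientation"])
E
```

```text
[ 0.50624328 -0.09669959  0.24661128] [-3.11640737 -0.00812031  1.46325392] 0.009593381883732455
```

View pics/w4.png

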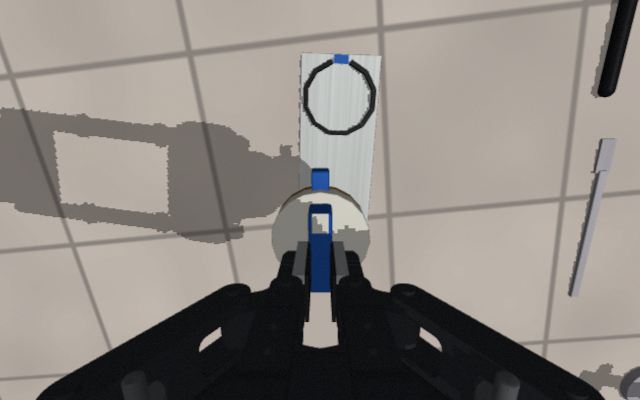

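The well ring is centred near (339,97), with the blue gap at (341,59) on the front side. The dish sits square in the jaws, lug at (320,178).

```bash
python3 - <<'E'
from h import *
from scipy.spatial.transform import Rotation as Ro
f=np.load("w4.npz"); im,d=f["im"],f["d"]; c=(f["K"],f["R"],f["t"]); P=cloud(c,d); hsv=cv2.cvtColor(im,cv2.COLOR_RGB2HSV)
# ring
m=np.zeros(d.shape,bool); m[50:140,295:385]=True
k=m&(hsv[...,2]<90)&(hsv[...,1]<90); v,u=np.nonzero(k); el=cv2.fitEllipse(cv2.convexHull(np.c_[u,v].astype(np.float32)))
print("ell",el,"z",np.median(P[k][:,2]),"ctr",ray(c,el[0],.016))
w=ray(c,np.c_[u,v],.016)[:,:2].astype(np.float32)
A=np.c_[2*w,np.ones(len(w))]; s=np.linalg.lstsq(A,(w**2).sum(1),rcond=None)[0]; print("lsq circ",s[:2],np.sqrt(s[2]+s[:2]@s[:2]),cv2.minEnclosingCircle(w))
C=s[:2]
b=cv2.inRange(hsv,(100,110,40),(130,255,255))>0
g=b&m; v,u=np.nonzero(g); G=ray(c,np.c_[u,v],.016).mean(0)[:2]; print("gap",G,np.median(P[g],0),"yaw",np.arctan2(*(G-C)[::-1]))
# plate edges: points z ~.008, left/right edge lines
pl=(abs(P[...,2]-.008)<.004)&(hsv[...,2]>150)&(hsv[...,1]<30)
L=[];Rr=[]
for r in range(58,160):
    cols=np.nonzero(pl[r,280:400])[0]+280
    if len(cols)>20: L.append((cols[0]-.5,r)); Rr.append((cols[-1]+.5,r))
for E in(L,Rr):
    q=ray(c,np.array(E),.008)[:,:2].astype(np.float32); l=cv2.fitLine(q,cv2.DIST_HUBER,0,.01,.01).ravel()
    sgn=np.sign(l[1]); a=np.arctan2(sgn*l[1],sgn*l[0]); n=np.array([-np.sin(a),np.cos(a)]); print("edge yaw",a,"offset of well from edge",(C-l[2:])@n)
# dish in hand, tool frame
Rt=Ro.from_euler("xyz",f["o"]).as_matrix(); T=(P-f["p"])@Rt
lug=b.copy(); lug[:160]=0; lug[195:]=0; t=T[lug]; print("lug x 2..98%",np.percentile(t[:,0],[2,50,98]),"y",np.median(t[:,1]),"z",np.median(t[:,2]))
rib=b.copy(); rib[:200]=0;rib[225:]=0; t=T[rib&(abs(T[...,2]-.067)<.004)]; print("rib front x",t[:,0].max(),"z",np.median(t[:,2]),"y",t[:,1].mean())
E
```

```text
ell ((338.80517578125, 96.5922622680664), (72.84849548339844, 77.43315887451172), 8.097832679748535) z 0.014726853904060054 ctr [[ 0.52810976 -0.00800418  0.016     ]]
lsq circ [ 0.52783344 -0.00929409] 0.03234765224195403 ((0.5277714133262634, -0.009061017073690891), 0.03513234853744507)
gap [0.53272111 0.02472655] [0.5333028  0.02617676 0.00744103] yaw 1.4281049674838757
edge yaw 1.424297 offset of well from edge -0.03680330358132717
edge yaw 1.4309789 offset of well from edge 0.03845011739917243
lug x 2..98% [0.03277288 0.03847188 0.04316978] y 0.00016721979537018988 z 0.09071245438284728
rib front x 0.027525577263754788 z 0.06757596338757367 y 0.0003231662802305859
```

```bash
cat >> h.py <<'E'
from scipy.spatial.transform import Rotation as Ro
W=np.array([.5279,-.0090]); WY=1.428
def place(z,off=(.0055,.0002,.103),n=None):
    "plan so that dish underside centre is over the well at height z"
    s=env.read_state(); R=Ro.from_euler("xyz",s["orientation"]); da=WY-s["orientation"][2]
    o=Ro.from_euler("z",da).apply(R.apply(off)); t=np.r_[W,z]-o; print("dish now",(s["tcp_pos"]+R.apply(off)).round(4),"F",s["contact_force"].round(2))
    plan(*t,WY,n,s)
E
python3 -c "
from h import *
place(.045)"
```

```text
dish now [ 0.5049 -0.0908  0.1437] F [ 0.36  0.96 -1.78]
at [ 0.5066 -0.0973  0.2467] yaw 1.462 ori [-3.117 -0.008] D [ 0.0228  0.0818 -0.0987] da -0.034 n 5
[np.float64(0.56), np.float64(0.09), np.float64(0.66), np.float64(0.06)] [np.float64(0.56), np.float64(0.09), np.float64(0.66), np.float64(0.06)] [np.float64(0.56), np.float64(0.08), np.float64(0.66), np.float64(0.06)] [np.float64(0.56), np.float64(0.08), np.float64(0.66), np.float64(0.06)] [np.float64(0.56), np.float64(0.08), np.float64(0.66), np.float64(0.06)]
```

drive_tool(
  targets=[
    [0.56, 0.09, 0.4, 0.06, -1],
    [0.56, 0.09, 0.66, 0.06, -1],
    [0.56, 0.08, 0.66, 0.06, -1],
    [0.56, 0.08, 0.7, 0.06, -1],
    [0.56, 0.08, 0.7, 0.06, -1],
  ],
)

```text
t: 5.65
tcp_pos: [0.5335, -0.0198, 0.1541]
orientation: [-3.128, -0.003, 1.414]
contact_force: [0.4, 0.2, -1.4]
gripper_width: 0.01
```

drive_tool(
  targets=[
    [0, 0, 0, 0, -1],
  ],
)

```text
t: 5.75
tcp_pos: [0.532, -0.0193, 0.1507]
orientation: [-3.122, -0.003, 1.414]
contact_force: [-0.6, -0.6, -0.6]
gripper_width: 0.0095
```

```bash
python3 -c "
from h import *
place(.018)"
```

```text
dish now [ 0.5311 -0.0133  0.0477] F [-0.55 -0.65 -0.57]
at [ 0.532  -0.0193  0.1507] yaw 1.414 ori [-3.122e+00 -3.000e-03] D [-0.0031  0.0043 -0.0297] da 0.014 n 2
[np.float64(0.06), np.float64(-0.06), np.float64(0.5), np.float64(-0.06)] [np.float64(0.06), np.float64(-0.06), np.float64(0.5), np.float64(-0.06)]
```

drive_tool(
  targets=[
    [0.06, -0.06, 0.4, -0.06, -1],
    [0.06, -0.06, 0.3, -0.06, -1],
    [0, 0, 0, 0, -1],
  ],
)

```text
t: 6.05
tcp_pos: [0.5296, -0.0175, 0.129]
orientation: [-3.124, -0.002, 1.428]
contact_force: [-0.4, -0.9, -0.6]
gripper_width: 0.0093
```

```bash
python3 -c "
from h import *
place(.015)
s=env.read_state(); c=cam('wrist'); im,d=grab_frame('wrist'); cv2.imwrite('pics/w5.png',cv2.resize(im[120:300,220:420,::-1],(800,720))[:600])
s=env.read_state(); print(s['tcp_pos'],s['orientation'])
"
```

```text
dish now [ 0.5288 -0.0116  0.026 ] F [-0.38 -0.86 -0.62]
at [ 0.5296 -0.0175  0.129 ] yaw 1.428 ori [-3.124e+00 -2.000e-03] D [-0.0009  0.0026 -0.011 ] da 0.0 n 1
[np.float64(0.08), np.float64(-0.04), np.float64(0.37), np.float64(-0.0)] 
[ 0.52998798 -0.01756681  0.12959555] [-3.12452258e+00 -1.89204541e-03  1.42769811e+00]
```

View pics/w5.png

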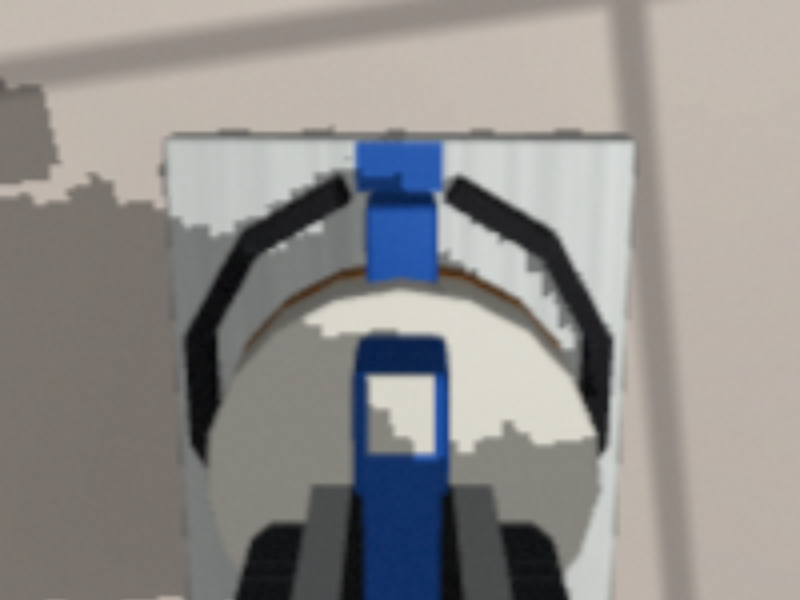

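The lug (mid column 402) lines up with the gap (mid column 399). Next I'll nudge forward about 2 mm and lower.

drive_tool(
  targets=[
    [0.1, -0.03, 0.2, 0, -1],
    [0.02, 0, 0.12, 0, -1],
    [0, 0, 0, 0, -1],
  ],
)

```text
t: 6.4
tcp_pos: [0.5306, -0.0147, 0.1211]
orientation: [-3.128, -0.002, 1.426]
contact_force: [-0.7, 0.1, -0.4]
gripper_width: 0.0098
```

```bash
python3 -c "
from h import *
place(.008)
"
```

```text
dish now [ 0.5302 -0.0088  0.0181] F [-0.72  0.05 -0.35]
at [ 0.5306 -0.0147  0.1211] yaw 1.426 ori [-3.128e+00 -2.000e-03] D [-0.0023 -0.0002 -0.0101] da 0.002 n 1
[np.float64(-0.02), np.float64(-0.07), np.float64(0.34), np.float64(-0.01)]
```

drive_tool(
  targets=[
    [0, -0.06, 0.1, 0, -1],
    [0, -0.01, 0.1, 0, -1],
    [0, 0, 0.08, 0, -1],
  ],
)

```text
t: 6.7
tcp_pos: [0.529, -0.0144, 0.1132]
orientation: [-3.13, -0.002, 1.426]
contact_force: [0.1, 0.4, -1.2]
gripper_width: 0.0095
```

```bash
python3 -c "
from h import *
place(.008)
"
```

```text
dish now [ 0.5288 -0.0086  0.0102] F [ 0.12  0.45 -1.16]
at [ 0.529  -0.0144  0.1132] yaw 1.426 ori [-3.13e+00 -2.00e-03] D [-0.0009 -0.0004 -0.0022] da 0.002 n 1
[np.float64(-0.02), np.float64(-0.03), np.float64(0.07), np.float64(-0.01)]
```

drive_tool(
  targets=[
    [0, -0.02, 0.07, 0, -1],
    [0, 0, 0.03, 0, -1],
  ],
)

```text
t: 6.9
tcp_pos: [0.5281, -0.0142, 0.1096]
orientation: [-3.13, -0.002, 1.427]
contact_force: [-0.7, 0.6, 2.0]
gripper_width: 0.0097
```

drive_tool(
  targets=[
    [0, 0, 0, 0, -0.5],
    [0, 0, 0, 0, -0.3],
    [0, 0, -0.1, 0, -0.3],
    [0, 0, -0.7, 0, -0.3],
    [0, 0, -0.9, 0, -0.3],
  ],
)

```text
t: 7.4
tcp_pos: [0.5259, -0.0141, 0.1583]
orientation: [-3.121, -0.001, 1.427]
contact_force: [-0.4, -0.6, 0.9]
gripper_width: 0.0299
```

drive_tool(
  targets=[
    [-0.8, 0, -0.6, 0, 0],
    [-0.8, 0, -0.4, 0, 0],
    [0, 0, 0, 0, 0],
  ],
)

```text
t: 7.7
tcp_pos: [0.5228, -0.0628, 0.195]
orientation: [-3.131, -0.001, 1.429]
contact_force: [0.4, -0.2, 0.3]
gripper_width: 0.0431
```

```bash
python3 - <<'E'
from h import *
s=env.read_state(); print(s["tcp_pos"],s["orientation"],s["contact_force"]); c=cam("wrist"); im,d=grab_frame("wrist"); P=cloud(c,d); hsv=cv2.cvtColor(im,cv2.COLOR_RGB2HSV)
cv2.imwrite("pics/w6.png",im[...,::-1])
b=cv2.inRange(hsv,(100,110,40),(130,255,255)); n,l,st,ce=cv2.connectedComponentsWithStats(b)
for i in range(1,n):
    if st[i,4]>30: print(st[i],np.median(P[l==i],0).round(4))
q=P.reshape(-1,3); r=np.linalg.norm(q[:,:2]-W,axis=1)
for z0 in(.026,.044):
    w=q[(abs(q[:,2]-z0)<.005)&(r<.033)]; A=np.c_[w[:,:2]-W,np.ones(len(w))]; print(z0,len(w),"plane",np.linalg.lstsq(A,w[:,2],rcond=None)[0].round(4),cv2.minAreaRect(w[:,:2].astype(np.float32)),cv2.minEnclosingCircle(w[:,:2].astype(np.float32)))
E
```

```text
[ 0.522759   -0.06280497  0.19503463] [-3.13111889e+00 -1.35508048e-03  1.42877187e+00] [ 0.35896292 -0.20838228  0.33280846]
[312  88  17  15 218] [0.5329 0.0244 0.0186]
[311 111  16  60 776] [ 0.5273 -0.0119  0.0428]
0.026 2901 plane [ 0.0003 -0.0015  0.0249] ((0.528173565864563, -0.008967291563749313), (0.055211152881383896, 0.054935023188591), 56.90546798706055) ((0.5283669829368591, -0.008909753523766994), 0.027976492419838905)
0.044 1001 plane [-0.008   0.0158  0.0429] ((0.5281313061714172, -0.009065460413694382), (0.04343046993017197, 0.011906345374882221), 82.24113464355469) ((0.5284500122070312, -0.008986378088593483), 0.02218698337674141)
```

View pics/w6.png

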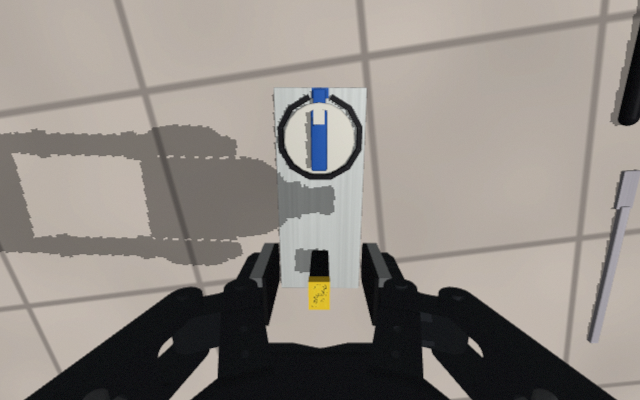

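The dish is seated flat, its lug at (319,95) in the gap and its rib parallel to the carrier. Next is the latch and the station's pose.

drive_tool(
  targets=[
    [0.8, 0.1, -0.7, 0, -1],
    [0.9, 0.1, -0.7, 0, -1],
    [0.9, 0.1, -0.7, 0, -1],
    [0.9, 0.1, -0.5, -0.4, -1],
    [0.8, 0.1, 0, -0.4, -1],
  ],
)

```text
t: 8.25
tcp_pos: [0.5537, 0.0685, 0.2708]
orientation: [-3.122, -0.006, 1.521]
contact_force: [0.7, 0.4, -0.2]
gripper_width: 0.0002
```

drive_tool(
  targets=[
    [0, 0, 0, 0, -1],
    [0, 0, 0, 0, -1],
  ],
)

```text
t: 8.45
tcp_pos: [0.5535, 0.0726, 0.2699]
orientation: [-3.121, -0.007, 1.526]
contact_force: [0.7, 0.1, 0.2]
gripper_width: -0.0003
```

```bash
python3 - <<'E'
from h import *
s=env.read_state(); print(s["tcp_pos"],s["orientation"],s["gripper_width"]); c=cam("wrist"); im,d=grab_frame("wrist"); cv2.imwrite("pics/w7.png",im[...,::-1])
np.savez("w7.npz",im=im,d=d,K=c[0],R=c[1],t=c[2],p=s["tcp_pos"],o=s["orientation"])
E
```

```text
[0.55351107 0.07261501 0.26992609] [-3.12120859 -0.00710462  1.52613271] -0.00032355459170451924
```

View pics/w7.png

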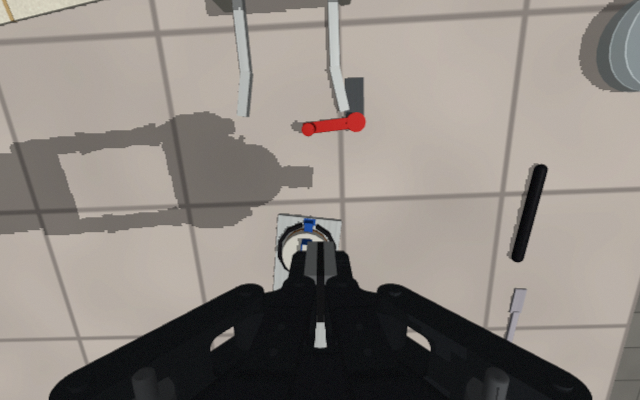

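The view shows the latch hub at (356,121) and its post at (307,129). The rails run up from about (244,110) and (345,108) toward the station.

```bash
python3 - <<'E'
from h import *
f=np.load("w7.npz"); im,d=f["im"],f["d"]; c=(f["K"],f["R"],f["t"]); P=cloud(c,d); hsv=cv2.cvtColor(im,cv2.COLOR_RGB2HSV)
red=(cv2.inRange(hsv,(0,130,60),(8,255,255))>0)|(cv2.inRange(hsv,(172,130,60),(180,255,255))>0); red[200:]=0
w=P[red]; print("red z",np.percentile(w[:,2],[2,25,50,75,98]).round(4),len(w))
hi=w[w[:,2]>.055]; print("post top",len(hi),np.median(hi,0)); 
for lo,h in((.01,.022),(.022,.04),(.04,.056),(.056,.07)):
    q=w[(w[:,2]>lo)&(w[:,2]<h)]
    if len(q)>5: print(lo,len(q),np.median(q,0).round(4),cv2.minAreaRect(q[:,:2].astype(np.float32)))
# rails: top z=.014, bright pts; inner edges
lum=(hsv[...,2]>140)&(hsv[...,1]<35)&(P[...,2]>.008)&(P[...,2]<.022)
L=[];R=[]
for r in range(14,66):
    a=np.nonzero(lum[r,225:265])[0]+225; b=np.nonzero(lum[r,322:352])[0]+322
    if len(a)>4: L.append((a[-1]+.5,r))
    if len(b)>4: R.append((b[0]-.5,r))
ls=[]
for E in(L,R):
    q=ray(c,np.array(E),.014)[:,:2].astype(np.float32); l=cv2.fitLine(q,cv2.DIST_HUBER,0,.01,.01).ravel().astype(float)
    if l[1]<0:l[:2]*=-1
    ls.append(l); print("rail",len(E),l.round(4),"yaw",np.arctan2(l[1],l[0]).round(4))
xs=[l[2]+l[0]/l[1]*(.25-l[3]) for l in ls]; print("at y=.25 x:",xs,"gap",np.ptp(xs),"mid",np.mean(xs))
# top-view cross check
g=np.load("top0.npz"); ct=(g["K"],g["R"],g["t"]); it=g["im"]; Pt=cloud(ct,g["d"])
roof=Pt[(Pt[...,2]>.04)&(Pt[...,2]<.08)&(abs(Pt[...,0]-.52)<.09)&(abs(Pt[...,1]-.3)<.058)]
rr=cv2.minAreaRect(roof[:,:2].astype(np.float32)); print("roof",len(roof),rr)
h2=cv2.cvtColor(it,cv2.COLOR_RGB2HSV); k=np.zeros(h2.shape[:2],bool); k[215:252,188:224]=1; v,u=np.nonzero(k&(h2[...,2]<70))
print("lens ring",ray(ct,cv2.fitEllipse(cv2.convexHull(np.c_[u,v].astype(np.float32)))[0],.07))
E
```

```text
red z [0.0143 0.0158 0.0166 0.0176 0.0637] 823
post top 139 [0.54141132 0.1345808  0.06283278]
0.01 662 [0.5756 0.1369 0.0162] ((0.5654911398887634, 0.1385287493467331), (0.019214823842048645, 0.06402532011270523), 89.03915405273438)
0.022 8 [0.5461 0.1379 0.031 ] ((0.545515239238739, 0.13775749504566193), (0.0011810216819867492, 0.006949183065444231), 40.96706771850586)
0.04 8 [0.5467 0.1351 0.0479] ((0.5461747646331787, 0.1351623386144638), (0.0020325256045907736, 0.008618757128715515), 9.304533004760742)
0.056 137 [0.5414 0.1346 0.0628] ((0.5413233041763306, 0.13441328704357147), (0.010590503923594952, 0.010901136323809624), 87.02067565917969)
rail 52 [-0.0085  1.      0.4816  0.2272] yaw 1.5793
rail 52 [0.0055 1.     0.5638 0.2231] yaw 1.5653
at y=.25 x: [np.float64(0.48136419659851193), np.float64(0.5639413148630891)] gap 0.08257711826457714 mid 0.5226527557308005
roof 1893 ((0.5228078961372375, 0.301596999168396), (0.1084277480840683, 0.13002240657806396), 89.85468292236328)
lens ring [[0.52254227 0.29536966 0.07      ]]
```

drive_tool(
  targets=[
    [0.8, -0.1, 0.5, -0.1, -1],
    [0.8, -0.1, 0.5, -0.1, -1],
    [0.8, -0.1, 0.5, -0.1, -1],
    [0.8, -0.1, 0.5, 0, -1],
    [0, 0, 0, 0, -1],
  ],
)

```text
t: 9.0
tcp_pos: [0.5408, 0.1665, 0.2055]
orientation: [-3.116, -0.005, 1.553]
contact_force: [-0.2, 0.4, -0.3]
gripper_width: 0.0001
```

```bash
cat >> h.py <<'E'
def tip(x,y,z,yaw=None,n=None,L=.0865):
    s=env.read_state(); o=Ro.from_euler("xyz",s["orientation"]).apply([0,0,L]); print("tip",(s["tcp_pos"]+o).round(4),"F",s["contact_force"].round(1))
    plan(*(np.array([x,y,z])-o),yaw,n,s)
E
python3 -c "
from h import *
tip(.541,.17,.035,1.57)"
```

```text
tip [0.5386 0.167  0.119 ] F [-0.2  0.4 -0.3]
at [0.5408 0.1665 0.2055] yaw 1.553 ori [-3.116 -0.005] D [ 0.0024  0.003  -0.084 ] da 0.017 n 3
[np.float64(0.03), np.float64(0.03), np.float64(0.93), np.float64(-0.05)] [np.float64(0.03), np.float64(0.03), np.float64(0.93), np.float64(-0.05)] [np.float64(0.03), np.float64(0.03), np.float64(0.93), np.float64(-0.05)]
```

drive_tool(
  targets=[
    [0.03, 0.03, 0.8, -0.05, -1],
    [0.03, 0.03, 0.8, -0.05, -1],
    [0.03, 0.03, 0.8, -0.05, -1],
    [0, 0, 0.3, 0, -1],
  ],
)

```text
t: 9.4
tcp_pos: [0.5427, 0.1654, 0.1237]
orientation: [-3.119, -0.003, 1.568]
contact_force: [-0.8, -0.1, -0.1]
gripper_width: 0.0
```

drive_tool(
  targets=[
    [-0.5, -0.05, 0, 0, -1],
    [-0.6, -0.1, 0, 0, -1],
    [-0.4, 0.05, 0, 0, -1],
    [-0.3, 0.1, 0, 0, -1],
  ],
)

```text
t: 9.8
tcp_pos: [0.5433, 0.1064, 0.1251]
orientation: [-3.12, -0.004, 1.566]
contact_force: [-1.1, 0.4, -0.1]
gripper_width: -0.0005
```

```bash
python3 -c "
from h import *
tip(.5525,.0995,.035,1.57)"
```

```text
tip [0.5414 0.1067 0.0386] F [-1.1  0.4 -0.1]
at [0.5433 0.1064 0.1251] yaw 1.566 ori [-3.12  -0.004] D [ 0.0111 -0.0072 -0.0036] da 0.004 n 1
[np.float64(-0.24), np.float64(0.37), np.float64(0.12), np.float64(-0.03)]
```

drive_tool(
  targets=[
    [-0.24, 0.37, 0, 0, -1],
    [-0.2, 0.4, 0, 0, -1],
    [-0.15, 0.3, 0, 0, -1],
    [0, 0.2, 0, 0, -1],
  ],
)

```text
t: 10.2
tcp_pos: [0.5851, 0.0845, 0.1263]
orientation: [-3.122, -0.004, 1.563]
contact_force: [-0.7, 1.8, 0.3]
gripper_width: -0.0001
```

```bash
python3 - <<'E'
from h import *
tip(.575,.088,.035)
c=cam("wrist"); im,d=grab_frame("wrist"); P=cloud(c,d); hsv=cv2.cvtColor(im,cv2.COLOR_RGB2HSV)
red=(cv2.inRange(hsv,(0,130,60),(8,255,255))>0)|(cv2.inRange(hsv,(172,130,60),(180,255,255))>0)
w=P[red]; w=w[np.linalg.norm(w[:,:2]-[.5885,.137],axis=1)<.07]; hi=w[w[:,2]>.055]; print(len(w),len(hi),np.median(hi,0) if len(hi) else 0)
c=cam("top"); im,d=grab_frame("top"); P=cloud(c,d); hsv=cv2.cvtColor(im,cv2.COLOR_RGB2HSV)
red=(cv2.inRange(hsv,(0,120,60),(8,255,255))>0); w=P[red]; w=w[np.linalg.norm(w[:,:2]-[.5885,.137],axis=1)<.08]; print(len(w),w.mean(0) if len(w) else 0,cv2.minAreaRect(w[:,:2].astype(np.float32)) if len(w)>3 else 0)
E
```

```text
tip [0.5834 0.0848 0.0398] F [-0.7  1.8  0.3]
at [0.5851 0.0845 0.1263] yaw 1.563 ori [-3.122 -0.004] D [-0.0084  0.0032 -0.0048] da 0.0 n 1
[np.float64(0.1), np.float64(-0.28), np.float64(0.16), np.float64(-0.0)] 
2888 525 [0.60209034 0.09413261 0.0627364 ]
11 [0.57487716 0.12848037 0.11998731] ((0.5683563947677612, 0.12103169411420822), (0.0636117085814476, 0.00455692270770669), 53.929386138916016)
```

drive_tool(
  targets=[
    [-0.2, -0.5, -0.6, 0, -1],
    [-0.5, -0.5, -0.9, 0.1, 0.2],
    [-0.9, -0.4, -0.9, 0.3, 0.2],
    [-0.9, -0.4, -0.2, 0.3, 0.2],
    [-0.9, -0.4, 0, 0.3, 0.2],
  ],
)

```text
t: 10.8
tcp_pos: [0.5168, -0.0136, 0.2069]
orientation: [-3.123, -0.0, 1.448]
contact_force: [0.1, -1.1, 0.0]
gripper_width: 0.0512
```

drive_tool(
  targets=[
    [-0.9, -0.3, 0, 0.1, 0.2],
    [-0.9, 0, 0, 0, 0.2],
    [-0.8, 0, 0, 0, 0.2],
    [0, 0, 0, 0, 0.2],
  ],
)

```text
t: 11.2
tcp_pos: [0.4963, -0.0934, 0.2088]
orientation: [-3.127, 0.002, 1.436]
contact_force: [0.3, 0.3, -0.3]
gripper_width: 0.0513
```

```bash
python3 - <<'E'
from h import *
s=env.read_state(); c=cam("wrist"); im,d=grab_frame("wrist"); P=cloud(c,d); hsv=cv2.cvtColor(im,cv2.COLOR_RGB2HSV)
y=cv2.inRange(hsv,(18,120,90),(36,255,255))>0; w=P[y]; w=w[abs(w[:,2]-.065)<.006]; print("yellow",len(w),np.median(w,0),cv2.minAreaRect(w[:,:2].astype(np.float32)))
q=P.reshape(-1,3); r=np.linalg.norm(q[:,:2]-W,axis=1); w=q[(abs(q[:,2]-.026)<.005)&(r<.04)]; print("disc",cv2.minEnclosingCircle(w[:,:2].astype(np.float32)))
tip(.512,-.123,.08,1.43)
E
```

```text
yellow 559 [ 0.51083324 -0.12158817  0.06490242] ((0.5119785666465759, -0.122358538210392), (0.02546710893511772, 0.016024988144636154), 81.5630874633789)
disc ((0.528108537197113, -0.008899977430701256), 0.02803482487797737)
tip [ 0.4952 -0.0923  0.1223] F [-1.2  0.  -0.4]
at [ 0.4964 -0.0923  0.2088] yaw 1.437 ori [-3.127e+00  1.000e-03] D [ 0.0168 -0.0307 -0.0423] da -0.007 n 2
[np.float64(-0.47), np.float64(0.35), np.float64(0.71), np.float64(0.03)] [np.float64(-0.47), np.float64(0.35), np.float64(0.71), np.float64(0.03)]
```

drive_tool(
  targets=[
    [-0.47, 0.35, 0.1, 0.05, 0.2],
    [-0.47, 0.35, 0.3, 0.05, 0.2],
    [0, 0, 0.6, 0, 0.2],
    [0, 0, 0, 0, 0.2],
  ],
)

```text
t: 11.65
tcp_pos: [0.5165, -0.1226, 0.1779]
orientation: [-3.13, 0.001, 1.428]
contact_force: [-0.1, -0.2, -0.7]
gripper_width: 0.0509
```

```bash
python3 -c "
from h import *
tip(.512,-.1224,.025,1.425)"
```

```text
tip [ 0.5155 -0.1226  0.0915] F [-0.1 -0.2 -0.7]
at [ 0.5165 -0.1226  0.1779] yaw 1.428 ori [-3.13e+00  1.00e-03] D [-0.0035  0.0002 -0.0665] da -0.003 n 3
[np.float64(-0.0), np.float64(-0.04), np.float64(0.74), np.float64(0.01)] [np.float64(-0.0), np.float64(-0.04), np.float64(0.74), np.float64(0.01)] [np.float64(-0.0), np.float64(-0.04), np.float64(0.74), np.float64(0.01)]
```

drive_tool(
  targets=[
    [0, -0.04, 0.7, 0, 0.2],
    [0, -0.04, 0.7, 0, 0.2],
    [0, -0.03, 0.6, 0, 0.2],
    [0, 0, 0.1, 0, -0.3],
  ],
  newtons=40,
)

```text
t: 12.05
tcp_pos: [0.5169, -0.121, 0.1157]
orientation: [-3.135, 0.002, 1.432]
contact_force: [-0.3, -0.2, -0.4]
gripper_width: 0.038
```

drive_tool(
  targets=[
    [0, 0, 0, 0, -0.6],
    [0, 0, 0, 0, -1],
    [0, 0, 0, 0, -1],
    [0, 0, 0, 0, -1],
  ],
)

```text
t: 12.45
tcp_pos: [0.5181, -0.1203, 0.1174]
orientation: [-3.136, 0.002, 1.434]
contact_force: [0.6, -0.2, -4.3]
gripper_width: 0.0151
```

```bash
cat >> h.py <<'E'
def wellpos():
    "well centre from wrist view: ring of the dish's disc; yellow handle hidden when gripped"
    s=env.read_state(); c=cam("wrist"); im,d=grab_frame("wrist"); P=cloud(c,d); q=P.reshape(-1,3)
    g=s["tcp_pos"]+Ro.from_euler("xyz",s["orientation"]).apply([.115,0,.0865]); r=np.linalg.norm(q[:,:2]-g[:2],axis=1)
    w=q[(abs(q[:,2]-.026)<.004)&(r<.05)]; e=cv2.minEnclosingCircle(w[:,:2].astype(np.float32))
    rb=q[(abs(q[:,2]-.044)<.004)&(r<.05)]; rr=cv2.minAreaRect(rb[:,:2].astype(np.float32))
    print("dish disc",np.round(e[0],4),round(e[1],4),"rib",np.round(rr[0],4),np.round(rr[1],4),np.round(np.radians(rr[2]),3)); return np.array(e[0])
E
python3 -c "
from h import *
tip(.512,-.1224,.025,1.425); wellpos()"
```

```text
tip [ 0.5176 -0.1205  0.0309] F [ 0.6 -0.2 -4.3]
at [ 0.5181 -0.1203  0.1174] yaw 1.434 ori [-3.136e+00  2.000e-03] D [-0.0056 -0.0019 -0.0059] da -0.009 n 1
[np.float64(-0.09), np.float64(-0.18), np.float64(0.2), np.float64(0.08)] 
dish disc [ 0.5318 -0.0093] 0.0279 rib [ 0.5308 -0.0169] [0.0283 0.012 ] 1.452
```

drive_tool(
  targets=[
    [0.1, 0, 0.1, 0, -1],
    [0.3, 0, 0.05, -0.2, -1],
    [0.4, -0.05, 0, -0.25, -1],
    [0.4, -0.05, 0, -0.25, -1],
    [0.3, 0, 0, -0.25, -1],
  ],
)

```text
t: 13.0
tcp_pos: [0.5227, -0.0762, 0.117]
orientation: [3.139, 0.006, 1.553]
contact_force: [0.1, -1.2, -1.7]
gripper_width: 0.0149
```

drive_tool(
  targets=[
    [0.2, 0, 0, -0.15, -1],
    [0, 0, 0, 0, -1],
  ],
)

```text
t: 13.2
tcp_pos: [0.5225, -0.0677, 0.1166]
orientation: [3.14, 0.006, 1.576]
contact_force: [0.0, -1.0, -1.4]
gripper_width: 0.0154
```

```bash
python3 -c "
from h import *
tip(.5225,-.02,.028,1.572); wellpos()"
```

```text
tip [ 0.5226 -0.0682  0.0301] F [ 0.  -1.  -1.4]
at [ 0.5225 -0.0677  0.1166] yaw 1.576 ori [3.14  0.006] D [-0.0001  0.0482 -0.0021] da -0.004 n 2
[np.float64(0.8), np.float64(0.0), np.float64(0.03), np.float64(0.02)] [np.float64(0.8), np.float64(0.0), np.float64(0.03), np.float64(0.02)] 
dish disc [0.5217 0.044 ] 0.0279 rib [0.5216 0.0361] [0.0117 0.028 ] 0.018
```

drive_tool(
  targets=[
    [0.3, 0, 0, 0, -1],
    [0.4, 0, 0, 0, -1],
    [0.4, 0, 0, 0, -1],
    [0.3, 0, 0, 0, -1],
    [0, 0, 0, 0, -1],
  ],
)

```text
t: 13.75
tcp_pos: [0.522, -0.0228, 0.1163]
orientation: [3.141, 0.006, 1.574]
contact_force: [0.6, -1.4, -0.1]
gripper_width: 0.0152
```

```bash
python3 -c "
from h import *
tip(.5225,.06,.03,1.572); wellpos()
c=cam('wrist'); im,d=grab_frame('wrist'); cv2.imwrite('pics/w8.png',im[...,::-1])"
```

```text
tip [ 0.5221 -0.0233  0.0298] F [ 0.6 -1.4 -0.1]
at [ 0.522  -0.0228  0.1163] yaw 1.574 ori [3.141 0.006] D [0.0004 0.0833 0.0002] da -0.002 n 3
[np.float64(0.93), np.float64(0.01), np.float64(-0.0), np.float64(0.01)] [np.float64(0.93), np.float64(0.01), np.float64(-0.0), np.float64(0.01)] [np.float64(0.93), np.float64(0.01), np.float64(-0.0), np.float64(0.01)] 
dish disc [0.5216 0.0888] 0.028 rib [0.5212 0.0809] [0.0117 0.028 ] 0.015
```

View pics/w8.png

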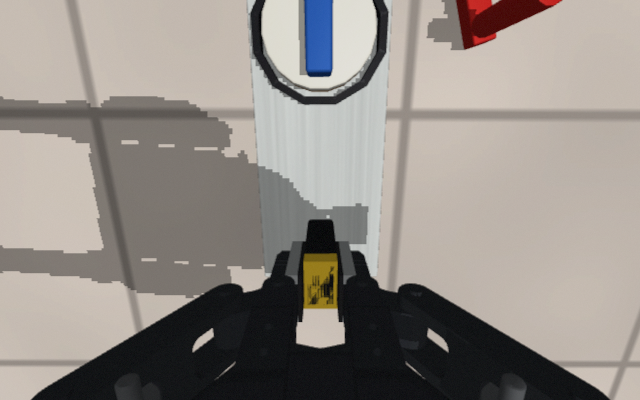

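The handle is held at (320,280), and the carrier lies straight with the latch well clear at right. I'll push into the channel.

drive_tool(
  targets=[
    [0.4, 0.02, 0, 0, -1],
    [0.5, 0.02, 0, 0, -1],
    [0.5, 0, 0, 0, -1],
    [0.5, 0, 0, 0, -1],
    [0.4, 0, 0, 0, -1],
  ],
)

```text
t: 14.35
tcp_pos: [0.5236, 0.0482, 0.1164]
orientation: [3.14, 0.007, 1.571]
contact_force: [0.8, -2.2, 0.5]
gripper_width: 0.0152
```

drive_tool(
  targets=[
    [0.3, 0, 0, 0, -1],
    [0.4, 0, 0, 0, -1],
    [0.4, 0, 0, 0, -1],
    [0.4, 0, 0, 0, -1],
  ],
)

```text
t: 14.75
tcp_pos: [0.5237, 0.0971, 0.1163]
orientation: [3.14, 0.008, 1.571]
contact_force: [0.1, -2.4, 1.8]
gripper_width: 0.0154
```

```bash
python3 -c "
from h import *
tip(.5225,.182,.03,1.572); wellpos()"
```

```text
tip [0.5238 0.0964 0.0298] F [ 0.1 -2.4  1.8]
at [0.5237 0.0971 0.1163] yaw 1.571 ori [3.14  0.008] D [-0.0013  0.0856  0.0002] da 0.001 n 3
[np.float64(0.95), np.float64(-0.01), np.float64(-0.0), np.float64(-0.0)] [np.float64(0.95), np.float64(-0.01), np.float64(-0.0), np.float64(-0.0)] [np.float64(0.95), np.float64(-0.01), np.float64(-0.0), np.float64(-0.0)] 
dish disc [0.5232 0.2081] 0.0279 rib [0.5231 0.2003] [0.0119 0.0283] 0.012
```

drive_tool(
  targets=[
    [0.4, -0.02, 0, 0, -1],
    [0.4, 0, 0, 0, -1],
    [0.4, 0, 0, 0, -1],
    [0.4, 0, 0, 0, -1],
    [0.4, 0, 0, 0, -1],
  ],
)

```text
t: 15.3
tcp_pos: [0.523, 0.1626, 0.1161]
orientation: [3.14, 0.007, 1.571]
contact_force: [0.6, -3.8, 1.7]
gripper_width: 0.0154
```

```bash
python3 -c "
from h import *
tip(.5225,.182,.03,1.572)"
```

```text
tip [0.5232 0.1619 0.0296] F [ 0.6 -3.8  1.7]
at [0.523  0.1626 0.1161] yaw 1.571 ori [3.14  0.007] D [-0.0007  0.0201  0.0004] da 0.001 n 1
[np.float64(0.67), np.float64(-0.02), np.float64(-0.01), np.float64(-0.01)]
```

Now slowly to the stop, watching the force.

drive_tool(
  targets=[
    [0.2, 0, 0, 0, -1],
    [0.2, 0, 0, 0, -1],
    [0.15, 0, 0, 0, -1],
  ],
)

```text
t: 15.6
tcp_pos: [0.5231, 0.1818, 0.1161]
orientation: [3.139, 0.008, 1.573]
contact_force: [0.7, -3.5, 2.4]
gripper_width: 0.0152
```

drive_tool(
  targets=[
    [0.15, 0, 0, 0, -1],
    [0.15, 0, 0, 0, -1],
  ],
)

```text
t: 15.8
tcp_pos: [0.5225, 0.1879, 0.1161]
orientation: [-3.141, 0.016, 1.576]
contact_force: [-1.1, -30.9, 12.2]
gripper_width: 0.0149
```

drive_tool(
  targets=[
    [0.15, 0, 0, 0, -1],
    [0.15, 0, 0, 0, -1],
  ],
)

```text
t: 16.0
tcp_pos: [0.5227, 0.1892, 0.1165]
orientation: [-3.14, 0.032, 1.579]
contact_force: [1.1, -19.2, 7.1]
gripper_width: 0.015
```

drive_tool(
  targets=[
    [0, 0, 0, 0, -1],
    [0, 0, 0, 0, -0.3],
    [0, 0, 0, 0, -0.1],
    [0, 0, -0.4, 0, -0.1],
    [0, 0, -0.9, 0, -0.1],
  ],
)

```text
t: 16.5
tcp_pos: [0.5195, 0.1901, 0.1521]
orientation: [-3.131, 0.032, 1.577]
contact_force: [-0.6, 1.5, -0.3]
gripper_width: 0.0385
```

drive_tool(
  targets=[
    [-0.4, 0, -0.9, 0, -0.1],
    [-0.9, 0, -0.5, 0, 0],
    [-0.9, 0, 0, 0, -1],
    [-0.9, 0, 0, 0, -1],
    [0, 0, 0, 0, -1],
  ],
)

```text
t: 17.0
tcp_pos: [0.524, 0.1001, 0.208]
orientation: [3.14, 0.027, 1.581]
contact_force: [-0.4, 0.9, 0.6]
gripper_width: 0.0002
```

```bash
python3 - <<'E'
from h import *
s=env.read_state(); print(s["tcp_pos"],s["orientation"]); c=cam("wrist"); im,d=grab_frame("wrist"); P=cloud(c,d); hsv=cv2.cvtColor(im,cv2.COLOR_RGB2HSV); cv2.imwrite("pics/w9.png",im[...,::-1])
y=cv2.inRange(hsv,(18,120,90),(36,255,255))>0; w=P[y]; w=w[abs(w[:,2]-.065)<.006]; print("handle",len(w),cv2.minAreaRect(w[:,:2].astype(np.float32)))
red=(cv2.inRange(hsv,(0,130,60),(8,255,255))>0)|(cv2.inRange(hsv,(172,130,60),(180,255,255))>0)
w=P[red]; w=w[np.linalg.norm(w[:,:2]-[.5885,.137],axis=1)<.08]; hi=w[w[:,2]>.055]; print("post",len(hi),np.median(hi,0) if len(hi) else 0)
# lens ring
q=P.reshape(-1,3); k=(abs(q[:,2]-.069)<.004)&(hsv.reshape(-1,3)[:,2]<80)&(np.linalg.norm(q[:,:2]-[.5225,.297],axis=1)<.06); w=q[k][:,:2].astype(np.float32)
if len(w)>10:
    A=np.c_[2*w,np.ones(len(w))]; t=np.linalg.lstsq(A,(w**2).sum(1),rcond=None)[0]; print("lens",len(w),t[:2],cv2.minEnclosingCircle(w))
E
```

```text
[0.5239968  0.100141   0.20804204] [3.13963918 0.02709532 1.58135895]
handle 838 ((0.5230836272239685, 0.18336518108844757), (0.015663910657167435, 0.023873543366789818), 1.4649327993392944)
post 227 [0.6024281  0.09382628 0.0625451 ]
```

View pics/w9.png

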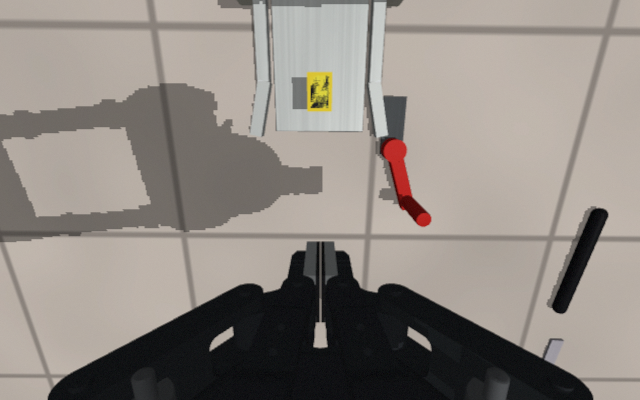

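The carrier is in between the rails, with the handle at (319,92). The latch is open, its post top at (423,219). Next I'll go round the outer side of the post to push it shut.

drive_tool(
  targets=[
    [0, 0.9, 0, 0, -1],
    [0, 0.95, 0, 0, -1],
    [0, 0.95, 0, 0, -1],
    [0, 0.9, 0, 0, -1],
    [0, 0, 0, 0, -1],
  ],
)

```text
t: 17.55
tcp_pos: [0.6375, 0.1084, 0.2093]
orientation: [3.139, 0.022, 1.583]
contact_force: [0.1, -0.3, -0.5]
gripper_width: -0.0003
```

```bash
python3 -c "
from h import *
tip(.634,.098,.04,1.572)"
```

```text
tip [0.6378 0.1065 0.1228] F [ 0.1 -0.3 -0.5]
at [0.6375 0.1084 0.2093] yaw 1.583 ori [3.139 0.022] D [-0.0038 -0.0085 -0.0828] da -0.011 n 3
[np.float64(-0.09), np.float64(-0.04), np.float64(0.92), np.float64(0.03)] [np.float64(-0.09), np.float64(-0.04), np.float64(0.92), np.float64(0.03)] [np.float64(-0.09), np.float64(-0.04), np.float64(0.92), np.float64(0.03)]
```

drive_tool(
  targets=[
    [-0.15, 0, 0.7, 0, -1],
    [-0.1, 0, 0.8, 0, -1],
    [-0.1, 0, 0.8, 0, -1],
    [0, 0, 0.3, 0, -1],
  ],
)

```text
t: 17.95
tcp_pos: [0.6388, 0.1018, 0.1321]
orientation: [3.136, 0.019, 1.587]
contact_force: [-0.1, -0.2, 0.2]
gripper_width: -0.0001
```

```bash
python3 -c "
from h import *
tip(.605,.0877,.04)"
```

```text
tip [0.6393 0.1002 0.0456] F [-0.1 -0.2  0.2]
at [0.6388 0.1018 0.1321] yaw 1.587 ori [3.136 0.019] D [-0.0343 -0.0125 -0.0056] da 0.0 n 2
[np.float64(-0.2), np.float64(-0.58), np.float64(0.09), np.float64(-0.0)] [np.float64(-0.2), np.float64(-0.58), np.float64(0.09), np.float64(-0.0)]
```

drive_tool(
  targets=[
    [-0.15, -0.55, 0.1, 0, -1],
    [-0.2, -0.55, 0.1, 0, -1],
    [-0.08, -0.5, 0, 0, -1],
  ],
)

```text
t: 18.25
tcp_pos: [0.5909, 0.0912, 0.1256]
orientation: [3.134, 0.017, 1.588]
contact_force: [1.7, 1.8, -0.2]
gripper_width: -0.0003
```

```bash
python3 - <<'E'
from h import *
c=cam("wrist"); im,d=grab_frame("wrist"); P=cloud(c,d); hsv=cv2.cvtColor(im,cv2.COLOR_RGB2HSV)
red=(cv2.inRange(hsv,(0,130,60),(8,255,255))>0)|(cv2.inRange(hsv,(172,130,60),(180,255,255))>0)
w=P[red]; w=w[np.linalg.norm(w[:,:2]-[.5885,.137],axis=1)<.08]; hi=w[w[:,2]>.055]; print("post",len(hi),np.median(hi,0) if len(hi) else 0)
tip(.5744,.087,.04)
E
```

```text
post 498 [0.5729138  0.09528176 0.0626975 ]
tip [0.5889 0.0896 0.039 ] F [-2.1  0.8  0.6]
at [0.5885 0.0911 0.1255] yaw 1.589 ori [3.137 0.017] D [-0.0145 -0.0026  0.001 ] da 0.0 n 1
[np.float64(-0.08), np.float64(-0.48), np.float64(-0.03), np.float64(-0.0)]
```

drive_tool(
  targets=[
    [-0.1, -0.45, 0, 0, -1],
    [0.15, -0.45, 0, 0, -1],
    [0.3, -0.35, 0, 0, -1],
  ],
)

```text
t: 18.6
tcp_pos: [0.5521, 0.1028, 0.1279]
orientation: [3.13, 0.016, 1.588]
contact_force: [1.4, -1.2, -0.2]
gripper_width: -0.0001
```

```bash
cat > post.py <<'E'
from h import *
c=cam("wrist"); im,d=grab_frame("wrist"); P=cloud(c,d); hsv=cv2.cvtColor(im,cv2.COLOR_RGB2HSV)
red=(cv2.inRange(hsv,(0,130,60),(8,255,255))>0)|(cv2.inRange(hsv,(172,130,60),(180,255,255))>0)
w=P[red]; w=w[np.linalg.norm(w[:,:2]-[.5885,.137],axis=1)<.08]; hi=w[w[:,2]>.055]; print("post",len(hi),np.median(hi,0) if len(hi) else 0)
if len(hi): m=np.median(hi,0); print("theta",np.arctan2(.137-m[1],.5885-m[0]))
tip(.5405,.117,.04)
E
python3 post.py
```

```text
post 530 [0.54542142 0.12024309 0.06273185]
theta 0.37097449215935163
tip [0.5509 0.1028 0.0409] F [-1.7  0.3  0. ]
at [0.5501 0.1041 0.1274] yaw 1.589 ori [3.133 0.015] D [-0.0104  0.0142 -0.0009] da 0.0 n 1
[np.float64(0.48), np.float64(-0.34), np.float64(0.03), np.float64(-0.0)]
```

drive_tool(
  targets=[
    [0.25, -0.2, 0, 0, -1],
    [0.25, -0.1, 0, 0, -1],
    [0.1, 0, 0, 0, -1],
  ],
)

```text
t: 18.95
tcp_pos: [0.5396, 0.1231, 0.1275]
orientation: [3.133, 0.018, 1.592]
contact_force: [1.0, -13.6, 1.7]
gripper_width: -0.0001
```

```bash
python3 post.py
```

```text
post 537 [0.54059224 0.14008772 0.06266406]
theta -0.06436224260071488
tip [0.5406 0.1211 0.041 ] F [-0.3 -8.   2.7]
at [0.5398 0.1227 0.1275] yaw 1.592 ori [3.133 0.019] D [-0.0001 -0.0041 -0.001 ] da 0.0 n 1
[np.float64(-0.14), np.float64(-0.01), np.float64(0.03), np.float64(-0.0)]
```

Shut against its stop. Backing off and making the last check.

drive_tool(
  targets=[
    [-0.4, 0, 0, 0, -1],
    [-0.6, 0, -0.3, 0, -1],
    [-0.6, 0, -0.9, 0, -1],
    [-0.6, 0, -0.9, 0, -1],
    [-0.3, 0, -0.6, 0, -1],
  ],
)

```text
t: 19.5
tcp_pos: [0.5383, 0.0482, 0.2073]
orientation: [-3.139, 0.018, 1.596]
contact_force: [-0.3, 0.3, 0.1]
gripper_width: -0.0002
```

drive_tool(
  targets=[
    [0, 0, 0, 0, -1],
    [0, 0, 0, 0, -1],
  ],
)

```text
t: 19.7
tcp_pos: [0.5402, 0.0471, 0.21]
orientation: [3.139, 0.017, 1.593]
contact_force: [0.4, -0.0, 0.0]
gripper_width: 0.0
```

```bash
cat >> post.py <<'E'
y=cv2.inRange(hsv,(18,120,90),(36,255,255))>0; w=P[y]; w=w[abs(w[:,2]-.065)<.006]; print("handle",len(w),cv2.minAreaRect(w[:,:2].astype(np.float32)))
cv2.imwrite("pics/w10.png",im[...,::-1])
ct=cam("scene"); i2,d2=grab_frame("scene"); np.savez("sc.npz",im=i2,d=d2); cv2.imwrite("pics/s2.png",cv2.resize(i2[100:240,280:480,::-1],(800,560),interpolation=cv2.INTER_CUBIC))
tt=cam("top"); i3,d3=grab_frame("top")
h3=cv2.cvtColor(i3,cv2.COLOR_RGB2HSV); g=cv2.inRange(h3,(40,80,40),(85,255,255)); g[:260]=0;g[290:]=0;g[:,:435]=0;g[:,475:]=0; v,u=np.nonzero(g); print("green px",u.mean(),v.mean())
b=cv2.inRange(h3,(100,110,40),(130,255,255)); b[:215]=0;b[255:]=0;b[:,:185]=0;b[:,228:]=0; v,u=np.nonzero(b); print("blue under lens",len(u),ray(tt,np.c_[u,v],.044).mean(0) if len(u) else 0)
E
python3 post.py
```

```text
post 257 [0.5408004  0.13734453 0.06280696]
theta -0.007222797977428554
tip [0.5406 0.0458 0.1234] F [ 0.3 -0.8 -0.3]
at [0.5403 0.0472 0.2099] yaw 1.593 ori [3.139 0.017] D [-0.0001  0.0712 -0.0834] da 0.0 n 4
[np.float64(0.59), np.float64(0.01), np.float64(0.7), np.float64(-0.0)] [np.float64(0.59), np.float64(0.01), np.float64(0.7), np.float64(-0.0)] [np.float64(0.59), np.float64(0.01), np.float64(0.7), np.float64(-0.0)] [np.float64(0.59), np.float64(0.01), np.float64(0.7), np.float64(-0.0)] 
handle 572 ((0.5234195590019226, 0.17769089341163635), (0.01406011451035738, 0.016424179077148438), 89.42865753173828)
green px 456.40909090909093 274.1363636363636
blue under lens 0 0
```

View pics/s2.png

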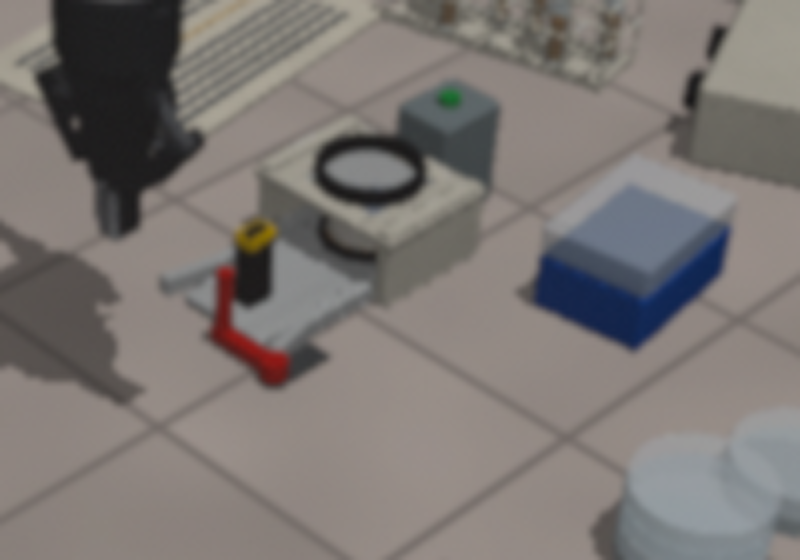

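The close-up shows the carrier under the roof with the dish beneath the lens, and the red latch closed behind the carrier's tail. The numbers agree, so I'm handing in.

```bash
python3 -c "
from h import *
print(job.job_done())"
```

```text
the job is handed in; nothing more can be done
None
```

I handed the job in at about t = 20 s. The blue dish is in the well, the carrier is home under the lens and the latch is shut; no verdict was reported.

I seated the blue dish first, then swung the latch open to about 1.88 rad. I slid the carrier by its handle to the end stop, where the push peaked at about 31 N, and pushed the latch shut.

**Dish:** After release it was flat and within about 1 mm of the well's centre, turned within about 0.01 rad of the carrier. The lug was in the gap. I last measured it when the carrier entered the rails, 0.5 mm off the centre line. Under the lens the final picture only shows it roughly, because my blue-rib search in the top view found nothing there.

**Carrier:** The handle position puts the well at y ≈ 0.2965–0.298, against about 0.297 for home. The last two handle readings differed by about 2 mm. The handle looked cut off at the picture's edge in the later one, so I judged that within measuring error.

**Latch:** It reads about -0.01 rad, so it is shut.

**Everything else:** The green dish sits at the same pixels as at the start. I did not re-measure the box, marker or spatula. The gripper was empty and clear, with no contact force.

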